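# Change over the covers of two exposure cells

### The job

The covers of the two exposure cells are the wrong way round for the next run. Swap them (the round mat is free to set one down on meanwhile), so that the clear glass cover ends on the cell with the lamp with the squat weighing bottle standing upright under it, and the steel cover ends on the plain cell with the tall slim weighing bottle standing upright under it. Turn each cover so that its three holes go over the three studs and it sits fully down and flat on its cell, and leave the amber bottle where it stands.

Things in the scene. Friction and masses are not known exactly. Their poses are not given: they have to be found in the camera images.
- lamp_cell: Fixed cell: round aluminium base 136 mm across, top 16 mm above bench. White lamp head 44 mm wide, 62 high, outside its rim towards +x, 75 to 105 mm from centre. Three 8 mm studs, cone tips 32 mm above bench, on a 50 mm radius at 60, 180, 300 degrees from +x (towards +y). A bottle stands in their middle, on the base. Origin: centre of underside, at bench level. Starts under the steel cover.
- plain_cell: Fixed cell without lamp: same base plate, and same three studs in its own frame, with only a small brass hose nozzle at the rim. Origin: centre of the underside, at bench level; z up. Starts under the clear glass cover. Beware to the right of the cells: a tall oven stands from y = -0.08 m on (front at x = 0.52 m), its door handle juts out to x = 0.44 m at heights 0.42 to 0.62 m.
- steel_cover_knob (a point): Steel cover, 0.45 kg: can open below, 74 mm wide outside, 68 inside, 72 deep inside; 8 mm flange with three lugs out to 63 mm radius, each with a 14 mm hole on 50 mm radius at 60, 180, 300 degrees from its +x, so a third of a turn is an equal fit. Point: centre of its round black knob (30 mm wide, 24 high, 12 mm neck), 102 mm above flange underside, 118 above bench when seated on a cell.
- glass_cover_knob (a point): Clear glass cover, 0.35 kg, rounded shoulder, aluminium flange; sizes, lugs, holes and knob as the steel cover. Point: centre of its black knob, 102 mm above the flange underside, 118 mm above the bench when seated on a cell; axes are the cover's, z up.
- mat: Round grey rubber mat, 132 mm across and 3 mm thick, fixed to the bench, empty: the free spot where a cover may be set down. Origin: centre of its underside, on the bench.
- squat_bottle_mid (a point): Squat weighing bottle: clear glass with white contents and a lid, 46 mm across and 46 mm high, standing on the bench (body 44 mm across below 28 mm height, lid 46 mm above). This point is its centre, 23 mm above its underside.
- slim_bottle_mid (a point): Tall slim weighing bottle: clear glass with white contents and a lid, 34 mm across and 58 mm high, standing on the bench (body 32 mm across below 40 mm height, lid 34 mm above). This point is its centre, 29 mm above its underside.
- amber_bottle_mid (a point): Amber reagent bottle with a screw cap, 48 mm across and 83 mm high, standing on the bench; not part of the job. This point is its centre.
Not all that is in view belongs to the job. Leave any red or turquoise look-alike of the part that bears slim_bottle_mid alone.

How it is judged:
At the end, for the whole second after the job is handed in: Glass cover flat on the lamp cell, steel cover on the plain cell, studs through the holes (within 6 mm sideways, 3 mm of fully down, 2 degrees of upright), at rest; squat bottle upright under the glass cover, slim bottle under the steel one (within 22 mm of the cell centre, 6 degrees) (horizontal distance between glass_cover_knob and lamp_cell below 0.006 m and z of glass_cover_knob in the frame of lamp_cell below 0.121 m and angle between each of glass_cover_knob, steel_cover_knob's own z axis and vertical below 0.04 rad and horizontal distance between steel_cover_knob and plain_cell below 0.006 m and z of steel_cover_knob in the frame of plain_cell below 0.121 m and horizontal distance between squat_bottle_mid and lamp_cell below 0.022 m and angle between each of squat_bottle_mid, slim_bottle_mid's own z axis and vertical below 0.1 rad and horizontal distance between slim_bottle_mid and plain_cell below 0.022 m and linear speed of each of glass_cover, steel_cover below 0.02 m/s and z of squat_bottle_mid in the frame of lamp_cell below 0.05 m and z of slim_bottle_mid in the frame of plain_cell below 0.055 m); the robot touches nothing.
It fails at once if the amber bottle is pushed more than 20 mm or knocked over (distance of amber_bottle_mid from where it was at the start of the episode above 0.02 m).
It also fails if it takes over 115 s, if anything falls off the work surface, if the arm or the gripper's body presses on something with over 40 N, if the wrist force passes 120 N, or if a joint passes its speed limit or range.

### The arm

A 6-joint arm with a two-finger parallel gripper is mounted at the origin on a cart in front of the work surface, level with it; the furniture and walls round the work are solid. World frame = base frame: x ahead of the robot, y to its left, z up, the work surface at z = 0. Lengths are in m, angles in rad, forces in N, time in s.
With the tool pointing down it reaches from about 0.35 to 0.725 m from the base axis. Payload 4.3 kg.
Tool frame: the origin (TCP) lies at the very end of the fingers, on their centre line; the grasp point (between the pads) lies 19 mm behind it; z points along the fingers, y is the line along which they close (so a half turn about z gives the same grasp; the last joint's range is limited). The gripper opens to 85 mm and grips with 20 to 120 N. Pads are 22 mm wide; open, the fingers measure 114 mm over their backs; the gripper's body (76 mm by 85 mm) begins 54 mm behind the grasp point. The pads swing forward as they close: fully open they stand 13 mm farther back than shut.
Start: joints at [-1.286, 0.377, 0.081, 1.274, 0, 1.46], TCP at [0.221, -0.531, 0.231] pointing down, gripper open.
Joint ranges: [-2.72, 2.72], [-0.84, 1.66], [-1.02, 1.22], [-1.77, 2.12], [-1.37, 1.28], [-3.14, 3.14]. Speed limits (rad/s): [2.57, 2.57, 3.14, 3.14, 3.14, 3.14].

### API

Orientations are given as a rotation vector (axis times angle).
In Python, from rig import * gives the robot as it stands.
- The arm moves only by the tool jog_arm, never from a script. Its argument "plan" is text: rows parted by semicolons, each of 6 numbers parted by spaces: the shift along the tool's x, y, z in units of 30 cm (1.0 is 30 cm), then the turn, a rotation vector about the tool's x, y, z in units of 180 degrees (1.0 is 180 degrees). A call has 1 to 8 rows; each row is the pose to reach, as a shift and turn from the pose commanded when the call began, along the tool's axes at that moment, turning the shorter way round; what a row does not reach only later rows make up. A row lasts 1/8 s, in which the tool goes at most 62.5 mm and 10.7 degrees, less where a joint would pass 70% of its speed; a pose out of reach is approached as far as the arm can. A call with a number of a shift or a turn outside -1 to 1 is refused whole. A call with a gripper value outside its range is refused whole. "jaw" is the finger opening in mm, from 0 to 85.4, set as the call begins (left out, the last holds). The fingers move at their own pace and stop on an object; "force" is the grip in N (left out, the last holds). Time passes only in rows, so rows that repeat a pose let the fingers close. It gives the time, the measured TCP pose, the force, the opening and the grip force at its end, in the units of the state.
- read_state(): the state, without advancing time (a new reading comes with each control period).
- get_image(name): name is "scene" or "side" or "wrist"; returns a dict with "img" (400x640x3 uint8, blue, green, red), "fov_y" (degrees; the focal length in pixels is half the picture's height over the tangent of half this angle, whatever the lens; pixels are square), "cx", "cy" (the principal point, pixels), "dist_coeffs" ([k1, k2, p1, p2, k3] as OpenCV has them; the pictures are not rectified), "T" (4x4, takes a point from camera to world coordinates). Camera axes: x right, y up, looking along -z (the intrinsics and any distortion apply to the point x, -y, -z); pixel columns grow to the right and rows downward; lengths in m; the calibration is good to about 2 mm. A picture is of the moment at which its call begins. There is no depth.
- close_job(): hands the job in; it is judged then, once.
The state is a dict: "time": time; "joints": joint angles; "dq": joint speeds; "joint_efforts": joint torques, N m; "tool_pos": TCP position; "orientation": TCP orientation; "contact_force": force on the tool from outside, world axes, zero at the start; "moment": the same for the moment, N m; "grip_width": finger opening in m; "grip_force": force on a finger pad.
Only numpy, scipy, OpenCV 4.12 (cv2) and the standard library are available. Lean on these libraries where they do the work, as an engineer would, in place of code of your own. Each camera call takes 0.05 s, during which the arm holds its last target. There are 200 camera calls.

## Working session

There is one attempt and no reset: what is moved stays moved. The work goes in short steps, Python scripts to look and compute and a tool call to move; the robot and the scene stay as the last step left them, time stands still between calls to the robot, and variables do not carry over. Pictures are saved under pics/ and viewed, at most 14 in all, crops included, and the job is handed in when it is done.

Besides the shell and the picture viewer there is one more tool, called after "Emit:" as name(argument=value, ...), one argument or row to a line, values as JSON. jog_arm: Moves the arm, as the interface text tells. Shifts and turns lie within -1 to 1; 1 stands for 30 cm of shift or 180 degrees of turn. Its arguments: {"type":"object","properties":{"plan":{"type":"string"},"jaw":{"type":"number"},"force":{"type":"number"}},"required":["plan"]}

```bash
ls; mkdir -p pics; cat > h.py <<'E'
from rig import *
import numpy as np, cv2
from scipy.spatial.transform import Rotation as R
def cam(d):
    f=200/np.tan(np.radians(d["fov_y"])/2)
    return np.array([[f,0,d["cx"]],[0,f,d["cy"]],[0,0,1]]),np.array(d["dist_coeffs"],float),np.array(d["T"])
def ray(d,u,v):
    K,D,T=cam(d); p=cv2.undistortPoints(np.array([[[u,v]]],float),K,D)[0,0]
    return T[:3,3],T[:3,:3]@np.array([p[0],-p[1],-1])
def atz(d,u,v,z):
    o,r=ray(d,u,v); return o+r*(z-o[2])/r[2]
def proj(d,P):
    K,D,T=cam(d); c=(np.atleast_2d(P)-T[:3,3])@T[:3,:3]; c=c*[1,-1,-1]
    return cv2.projectPoints(c,np.zeros(3),np.zeros(3),K,D)[0][:,0]
def tri(*rs):
    A=0;b=0
    for o,r in rs:
        r=r/np.linalg.norm(r);M=np.eye(3)-np.outer(r,r);A=A+M;b=b+M@o
    return np.linalg.solve(A,b)
E
python3 - <<'E'
from h import *
import pickle
s=read_state();print(s)
D={n:get_image(n) for n in("scene","side","wrist")}
pickle.dump(D,open("d0.pkl","wb"))
for n,d in D.items():
    cv2.imwrite(f"pics/{n}0.png",cv2.resize(d["img"],(800,500)) if n!="wrist" else d["img"]); print(n,d["fov_y"],d["cx"],d["cy"],d["dist_coeffs"],np.round(d["T"],3).tolist())
E
```

```text
pics
{'time': 0.0, 'joints': array([-1.28630332e+00,  3.78107153e-01,  7.96149802e-02,  1.27438513e+00,
       -3.81728045e-05,  1.46048587e+00]), 'dq': array([ 4.73411428e-04, -3.95632728e-04,  8.01414478e-05,  1.08839543e-03,
       -1.81049242e-04,  3.27981862e-04]), 'joint_efforts': array([ 4.83539716e-04, -4.63607955e+01,  2.69873071e+01,  2.09628377e-02,
       -1.13997826e-04,  2.58292140e-06]), 'tool_pos': array([ 0.22096364, -0.53013573,  0.23033147]), 'orientation': array([-3.07855164e+00, -6.15730143e-01,  3.43831657e-04]), 'contact_force': array([-0.54504497,  0.5485523 , -0.45211924]), 'moment': array([ 0.00879382, -0.01745066, -0.04451069]), 'grip_force': 0.0, 'grip_width': 0.08553586925728486}
scene 48.3839730273859 323.45974074386504 197.19309793657263 [-0.03074481  0.          0.          0.          0.        ] [[-0.775, 0.423, -0.47, -0.002], [-0.632, -0.51, 0.584, 1.063], [0.007, 0.749, 0.662, 0.907], [0.0, 0.0, 0.0, 1.0]]
side 42.099892036896144 310.3874282159141 198.58619015790407 [0.05060263 0.         0.         0.         0.        ] [[-0.975, 0.113, -0.191, 0.28], [-0.221, -0.429, 0.876, 1.627], [0.017, 0.896, 0.444, 0.749], [0.0, 0.0, 0.0, 1.0]]
wrist 61.221551975379846 315.3096731445794 206.53275791551124 [0.00092692 0.         0.         0.         0.        ] [[0.385, 0.889, 0.247, 0.283], [-0.923, 0.371, 0.102, -0.504], [-0.0, -0.267, 0.964, 0.373], [0.0, 0.0, 0.0, 1.0]]
```

View pics/scene0.png

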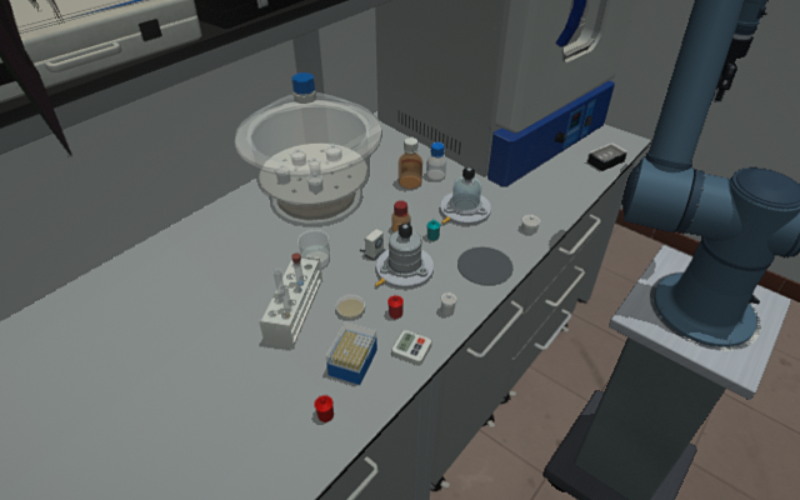

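View pics/side0.png

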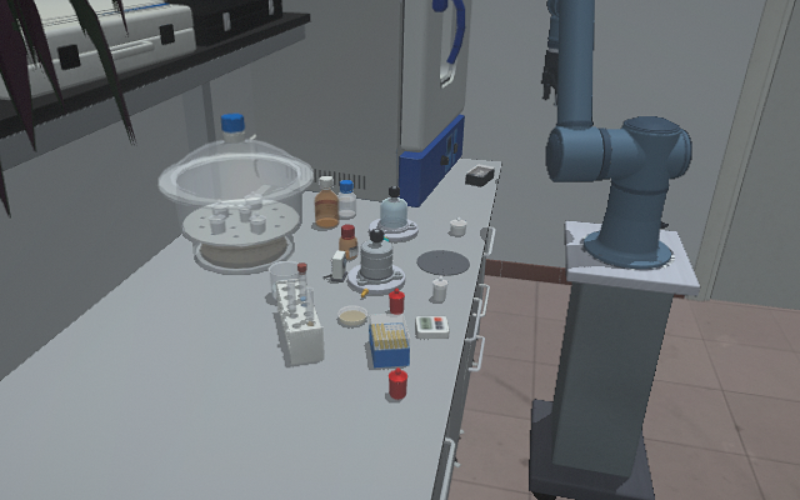

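The scene view (800 px scale) shows the steel cover at (405,255) with the lamp to its left, the glass cover at (466,195) and the mat at (485,265). The squat bottle is at (530,223) and the clear slim bottle at (448,303). Things that could be mistaken for the slim bottle are the red ones at (396,306) and (324,408) and the turquoise one at (433,230). The amber bottle could be either (400,215) or (410,165). I'll enlarge both views.

```bash
python3 - <<'E'
from h import *
import pickle
D=pickle.load(open("d0.pkl","rb"))
a=D["scene"]["img"][125:265,280:440]; cv2.imwrite("pics/sc.png",cv2.resize(a,None,fx=5,fy=4.28,interpolation=cv2.INTER_CUBIC)[:600] if 0 else cv2.resize(a,(640,560),interpolation=cv2.INTER_CUBIC))
a=D["side"]["img"][140:250,240:380]; cv2.imwrite("pics/si.png",cv2.resize(a,(700,550),interpolation=cv2.INTER_CUBIC))
E
```

```text
(no output)
```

View pics/sc.png

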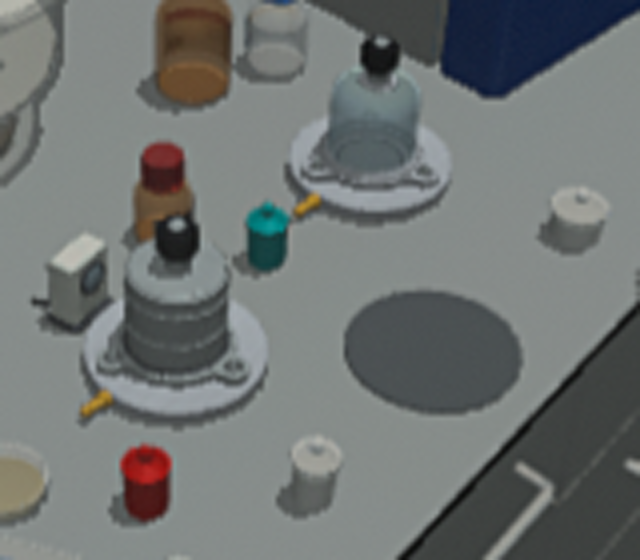

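View pics/si.png

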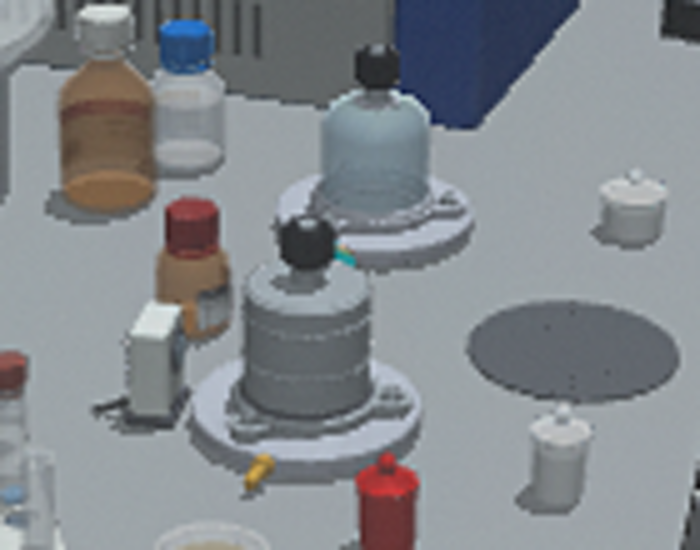

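```bash
python3 - <<'E'
from h import *
import pickle
D=pickle.load(open("d0.pkl","rb"));S,I=D["scene"],D["side"]
P=dict(steel=((177,238),(307,242),.118),glass=((380,54),(377,66),.118),mat=((433,351),(574,351),.003),squat=((579,220),(633,212),.023),slim=((316,475),(560,462),.029),amber=((163,190),(195,270),.042),
 plate_s=((175,352),(305,420),.016),plate_g=((370,165),(375,222),.016),lamp=((79,280),(155,360),.031),
 nozS=((97,405),(259,472),.01),nozG=((307,206),(345,255),.01))
for n,(a,b,z) in P.items():
    a=(280+a[0]/4-.375,125+a[1]/4-.375);b=(240+b[0]/5-.4,140+b[1]/5-.4)
    print(n,np.round([tri(ray(S,*a),ray(I,*b)),atz(S,*a,z),atz(I,*b,z)],4).tolist())
E
```

```text
steel [[0.5916, 0.3249, 0.1189], [0.592, 0.3242, 0.118], [0.5923, 0.3226, 0.118]]
glass [[0.6116, 0.047, 0.1192], [0.6121, 0.0458, 0.118], [0.6125, 0.0435, 0.118]]
mat [[0.451, 0.1958, 0.0022], [0.4503, 0.1968, 0.003], [0.4511, 0.1969, 0.003]]
squat [[0.4392, 0.0035, 0.0134], [0.4337, 0.0155, 0.023], [0.4378, 0.0235, 0.023]]
slim [[0.4349, 0.3676, 0.0216], [0.4315, 0.3732, 0.029], [0.4331, 0.3806, 0.029]]
amber [[0.6918, 0.216, 0.0408], [0.6948, 0.2146, 0.042], [0.6877, 0.2233, 0.042]]
plate_s [[0.5944, 0.3206, 0.0025], [0.5881, 0.3301, 0.016], [0.5866, 0.3471, 0.016]]
plate_g [[0.6125, 0.0424, 0.0043], [0.6059, 0.0545, 0.016], [0.606, 0.0692, 0.016]]
lamp [[0.6818, 0.3291, 0.033], [0.6829, 0.3277, 0.031], [0.6833, 0.3249, 0.031]]
nozS [[0.5992, 0.4038, 0.0114], [0.6001, 0.4028, 0.01], [0.5998, 0.4014, 0.01]]
nozG [[0.611, 0.1364, 0.0213], [0.6182, 0.1251, 0.01], [0.6167, 0.1125, 0.01]]
```

```bash
cat >> h.py <<'E'
def pose(x,y,z,yaw):
    c,s=np.cos(np.radians(yaw)),np.sin(np.radians(yaw))
    return np.array([x,y,z]),R.from_matrix(np.array([[c,s,0],[s,-c,0],[0,0,-1.]]))
def plan(wps,per=1.15):
    """wps: (x,y,z,yaw[,rows]); prints calls of <=8 rows"""
    s=read_state();p,r=np.array(s["tool_pos"]),R.from_rotvec(s["orientation"]);m=r.as_matrix()
    print("t",round(s["time"],2),"at",np.round(p,4),"yaw %.2f tilt %.2f"%(np.degrees(np.arctan2(m[1,0],m[0,0])),np.degrees(np.arccos(-m[2,2]))),"q6 %.2f"%s["joints"][5])
    p0,r0=p,r;seq=[]
    for w in wps:
        q,rr=pose(*w[:4]);n=w[4] if len(w)>4 else int(np.ceil(per*max(np.linalg.norm(q-p)/.0625,np.degrees((r.inv()*rr).magnitude())/10.7,.8)))
        seq+=[(q,rr)]*n;p,r=q,rr
    for i in range(0,len(seq),8):
        o=[]
        for q,rr in seq[i:i+8]:
            o.append(" ".join("%.4g"%round(v,4) for v in [*(r0.inv().apply(q-p0)/.3),*((r0.inv()*rr).as_rotvec()/np.pi)]))
        g=[];
        for x in o:
            if g and g[-1][0]==x: g[-1][1]+=1
            else: g.append([x,1])
        for x,n in g: print("  %dx "%n,x)
        print("--"); p0,r0=seq[min(i+8,len(seq))-1]
def st():
    s=read_state();print(round(s["time"],2),np.round(s["tool_pos"],4),np.round(s["contact_force"],1),"w %.4f f %.1f"%(s["grip_width"],s["grip_force"]))
E
python3 - <<'E'
from h import *
plan([(.30,-.27,.22,90),(.40,.0,.24,90),(.53,.06,.25,90)])
E
```

```text
t 0.15 at [ 0.221  -0.5303  0.2306] yaw 22.62 tilt 0.09 q6 1.46
  8x  0.5767 -0.6996 0.0364 -0.0004 -0.0003 -0.3743
--
  6x  0.9 0.3333 -0.0667 0 0 0
  2x  1.1 0.7667 -0.1 0 0 0
--
  1x  0 0 0 0 0 0
--
```

Emit:
jog_arm(
  plan="0.5767 -0.6996 0.0364 0 0 -0.3743;0.5767 -0.6996 0.0364 0 0 -0.3743;0.5767 -0.6996 0.0364 0 0 -0.3743;0.5767 -0.6996 0.0364 0 0 -0.3743;0.5767 -0.6996 0.0364 0 0 -0.3743;0.5767 -0.6996 0.0364 0 0 -0.3743;0.5767 -0.6996 0.0364 0 0 -0.3743;0.5767 -0.6996 0.0364 0 0 -0.3743",
)

```text
time: 1.15
tool_pos: [0.3, -0.2702, 0.2202]
orientation: [-2.222, -2.221, -0.0]
contact_force: [-0.3, -0.3, 0.6]
grip_width: 0.0855
grip_force: 0.0
```

Emit:
jog_arm(
  plan="0.9 0.3333 -0.0667 0 0 0;0.9 0.3333 -0.0667 0 0 0;0.9 0.3333 -0.0667 0 0 0;0.9 0.3333 -0.0667 0 0 0;0.9 0.3333 -0.0667 0 0 0;0.9 0.3333 -0.0667 0 0 0",
)

```text
time: 1.9
tool_pos: [0.4007, 0.0014, 0.2404]
orientation: [2.217, 2.226, 0.0]
contact_force: [0.4, -0.6, -0.3]
grip_width: 0.0854
grip_force: 0.0
```

Emit:
jog_arm(
  plan="0.2 0.4333 -0.0333 0 0 0;0.2 0.4333 -0.0333 0 0 0;0.2 0.4333 -0.0333 0 0 0;0.2 0.4333 -0.0333 0 0 0",
)

```text
time: 2.4
tool_pos: [0.5309, 0.0585, 0.2495]
orientation: [-2.223, -2.22, 0.002]
contact_force: [-0.2, -0.6, 0.3]
grip_width: 0.0853
grip_force: 0.0
```

```bash
python3 - <<'E'
from h import *
import pickle
plan([])
d=get_image("wrist");pickle.dump(d,open("w1.pkl","wb"));cv2.imwrite("pics/w1.png",d["img"])
print(np.round(d["T"],3).tolist())
plan([(.55,.30,.25,90)])
E
```

```text
t 2.4 at [0.5309 0.0585 0.2495] yaw 89.93 tilt 0.07 q6 1.56
[[1.0, 0.001, 0.001, 0.531], [-0.001, 0.963, 0.269, 0.127], [-0.001, -0.269, 0.963, 0.393], [0.0, 0.0, 0.0, 1.0]]
t 2.45 at [0.5298 0.0583 0.2497] yaw 89.91 tilt 0.10 q6 1.56
  5x  0.8057 0.0659 -0.0015 -0.0005 0.0002 -0.0005
--
```

View pics/w1.png

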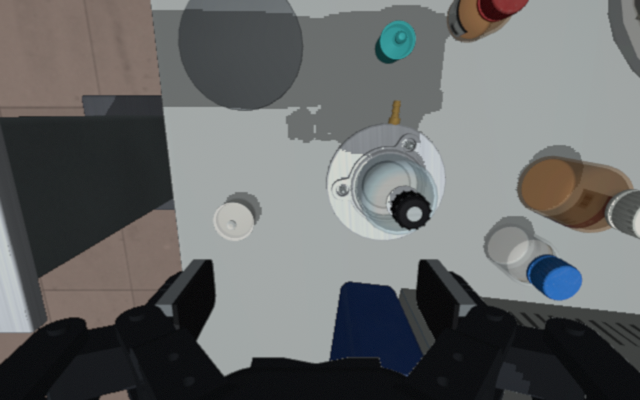

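The wrist view is clear. The glass knob is at (410,210), lug studs at (343,187) and (408,144), the plain base at (387,183), the squat lid at (235,221) and the mat at (241,46). The turquoise look-alike is at (397,40). I'll take the same view over the lamp cell next.

Emit:
jog_arm(
  plan="0.8 0.066 0 0 0 0;0.8 0.066 0 0 0 0;0.8 0.066 0 0 0 0;0.8 0.066 0 0 0 0;0.8 0.066 0 0 0 0;0.8 0.066 0 0 0 0",
)

```text
time: 3.2
tool_pos: [0.5495, 0.2978, 0.2504]
orientation: [2.223, 2.22, -0.002]
contact_force: [0.5, 0.2, -0.6]
grip_width: 0.0859
grip_force: 0.0
```

```bash
python3 - <<'E'
from h import *
import pickle
plan([])
d=get_image("wrist");pickle.dump(d,open("w2.pkl","wb"));cv2.imwrite("pics/w2.png",d["img"])
d=pickle.load(open("w1.pkl","rb"))
for n,u,v,z in [("knob",410,210,.118),("studA",343,187,.030),("studB",408,144,.030),("base",387,183,.014),("squat",235,221,.044),("mat",241,46,.003)]: print(n,np.round(atz(d,u,v,z),4))
a=d["img"][100:260,290:490]; cv2.imwrite("pics/c1.png",cv2.resize(a,(750,600),interpolation=cv2.INTER_CUBIC))
E
```

```text
t 3.2 at [0.5495 0.2978 0.2504] yaw 89.93 tilt 0.08 q6 1.97
knob [0.6108 0.0469 0.118 ]
studA [0.561  0.0477 0.03  ]
studB [0.6289 0.0941 0.03  ]
base [0.6124 0.0488 0.014 ]
squat [0.4436 0.0132 0.044 ]
mat [0.4524 0.194  0.003 ]
```

View pics/w2.png

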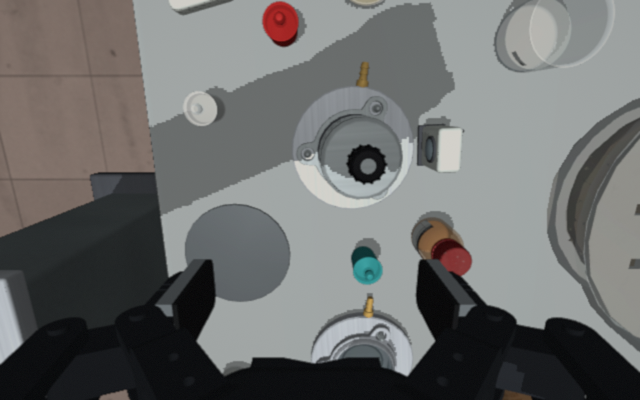

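View pics/c1.png

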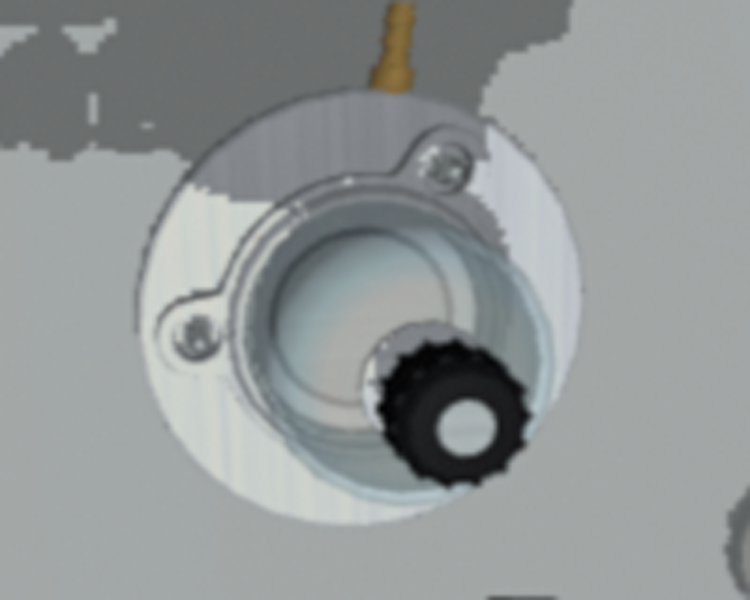

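```bash
python3 - <<'E'
from h import *
import pickle
for f,A,B,k,b in [("w1.pkl",(342.6,189.4),(408.5,144.3),(410.8,210),(386.5,182)),("w2.pkl",(307,154),(376.5,107.5),(366,164),(353,147))]:
    d=pickle.load(open(f,"rb"))
    for z in(.026,.031):
        a,c=atz(d,*A,z),atz(d,*B,z);w=c-a;L=np.hypot(*w[:2]);ang=np.degrees(np.arctan2(w[1],w[0]))
        m=(a+c)/2; n=np.array([w[1],-w[0]])/L
        print(f,z,"chord %.4f (exp .0866) yaw %.2f"%(L,ang-30),"centre",np.round(m[:2]+n*.025,4),np.round(a,4),np.round(c,4))
    print("knob",np.round(atz(d,*k,.118),4),"base",np.round(atz(d,*b,.015),4))
d=pickle.load(open("w2.pkl","rb"))
print("slim lid",atz(d,202,108,.056),"lamp",atz(d,448,149,.062),"mat",atz(d,237,252,.003),"amber cap",atz(d,452,258,.083))
plan([(.592,.324,.20,90),(.592,.324,.115,90)])
E
```

```text
w1.pkl 0.026 chord 0.0853 (exp .0866) yaw 5.37 centre [0.6102 0.0484] [0.561  0.0441 0.026 ] [0.6305 0.0934 0.026 ]
w1.pkl 0.031 chord 0.0841 (exp .0866) yaw 5.37 centre [0.6093 0.0491] [0.5606 0.0452 0.031 ] [0.6291 0.0939 0.031 ]
knob [0.6115 0.0469 0.118 ] base [0.6116 0.0501 0.015 ]
w2.pkl 0.026 chord 0.0873 (exp .0866) yaw 3.47 centre [0.5906 0.3255] [0.5404 0.3223 0.026 ] [0.6133 0.3704 0.026 ]
w2.pkl 0.031 chord 0.0861 (exp .0866) yaw 3.47 centre [0.5903 0.3258] [0.5406 0.3229 0.031 ] [0.6124 0.3704 0.031 ]
knob [0.5908 0.325  0.118 ] base [0.5912 0.3286 0.015 ]
slim lid [0.44092855 0.3697995  0.056     ] lamp [0.67832254 0.33121648 0.062     ] mat [0.45169737 0.19810223 0.003     ] amber cap [0.68539144 0.22584263 0.083     ]
t 3.25 at [0.5497 0.2975 0.2506] yaw 89.88 tilt 0.06 q6 1.97
  2x  0.0888 0.1409 0.1685 -0.0001 0.0003 -0.0007
  2x  0.0891 0.141 0.4518 -0.0001 0.0003 -0.0007
--
```

Emit:
jog_arm(
  plan="0.0917 0.137 0.17 0 0 0;0.0917 0.137 0.17 0 0 0;0.0917 0.137 0.35 0 0 0;0.0917 0.137 0.492 0 0 0;0.0917 0.137 0.492 0 0 0;0.0917 0.137 0.492 0 0 0",
  jaw=60,
)

```text
time: 4.0
tool_pos: [0.5922, 0.3265, 0.1054]
orientation: [2.222, 2.219, 0.004]
contact_force: [0.1, -0.3, 0.9]
grip_width: 0.0597
grip_force: 0.0
```

```bash
python3 - <<'E'
from h import *
plan([])
st()
d=get_image("wrist");cv2.imwrite("pics/w3.png",d["img"][60:,120:520])
E
```

```text
t 4.0 at [0.5922 0.3265 0.1054] yaw 89.93 tilt 0.16 q6 1.98
4.0 [0.5922 0.3265 0.1054] [ 0.1 -0.3  0.9] w 0.0597 f 0.0
```

View pics/w3.png

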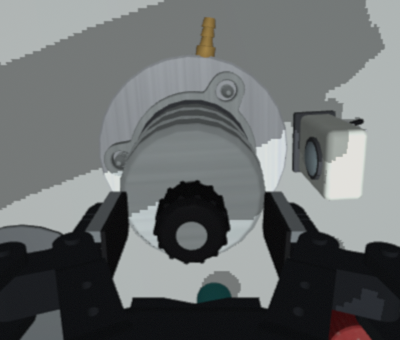

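The knob sits centred between the pads. I'll lower 3 mm and close.

Emit:
jog_arm(
  plan="-0.004 0 0.012 0 0 0;-0.004 0 0.012 0 0 0;-0.004 0 0.012 0 0 0;-0.004 0 0.012 0 0 0;-0.004 0 0.012 0 0 0;-0.004 0 0.012 0 0 0",
  jaw=20,
  force=60,
)

```text
time: 4.8
tool_pos: [0.5913, 0.326, 0.1006]
orientation: [2.221, 2.221, 0.002]
contact_force: [-2.4, -0.8, 5.6]
grip_width: 0.0285
grip_force: 58.8
```

```bash
python3 - <<'E'
from h import *
st()
plan([(.592,.326,.18,90),(.592,.326,.22,90),(.4515,.197,.22,90,5),(.4515,.197,.11,90),(.4515,.197,.093,90,2)])
E
```

```text
4.8 [0.5913 0.326  0.1006] [-2.4 -0.8  5.6] w 0.0285 f 58.8
t 4.8 at [0.5913 0.326  0.1006] yaw 90.01 tilt 0.08 q6 1.98
  2x  0 0.0026 -0.2645 0.0004 -0.0001 0
  1x  0.0001 0.0028 -0.3978 0.0004 -0.0001 0
  5x  -0.4299 -0.4656 -0.3986 0.0004 -0.0001 0
--
  3x  0 0 0.3667 0 0 0
  2x  0 0 0.4233 0 0 0
--
```

Emit:
jog_arm(
  plan="0 0 -0.265 0 0 0;0 0 -0.265 0 0 0;0 0 -0.398 0 0 0;-0.43 -0.4656 -0.4 0 0 0;-0.43 -0.4656 -0.4 0 0 0;-0.43 -0.4656 -0.4 0 0 0;-0.43 -0.4656 -0.4 0 0 0;-0.43 -0.4656 -0.4 0 0 0",
)

```text
time: 5.8
tool_pos: [0.4514, 0.1967, 0.2191]
orientation: [2.222, 2.221, 0.001]
contact_force: [0.8, 0.6, -4.0]
grip_width: 0.0285
grip_force: 62.8
```

```bash
python3 - <<'E'
from h import *
st()
plan([(.4515,.197,.12,90),(.4515,.197,.0885,90,3)])
d=get_image("wrist");cv2.imwrite("pics/w4.png",d["img"][:,100:560])
E
```

```text
5.8 [0.4514 0.1967 0.2191] [ 0.8  0.6 -4. ] w 0.0285 f 62.8
t 5.8 at [0.4514 0.1967 0.2191] yaw 89.97 tilt 0.03 q6 1.85
  2x  0.001 0.0002 0.3304 0.0002 -0 -0.0002
  3x  0.001 0.0001 0.4354 0.0002 -0 -0.0002
--
```

View pics/w4.png

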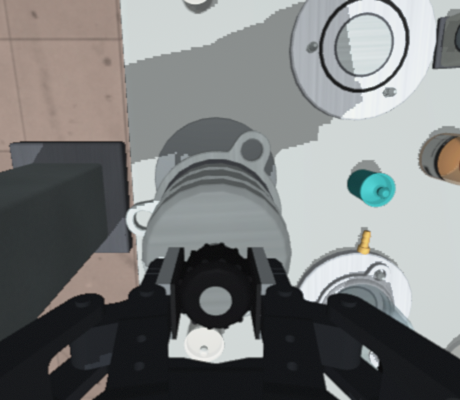

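The steel cover hangs level over the mat, its holes at (143,220) and (254,150), and the bare lamp cell shows its studs. Now I'll set it down.

Emit:
jog_arm(
  plan="0 0 0.2 0 0 0;0 0 0.35 0 0 0;0 0 0.4 0 0 0;0 0 0.42 0 0 0;0 0 0.435 0 0 0;0 0 0.437 0 0 0;0 0 0.437 0 0 0",
)

```text
time: 6.72
tool_pos: [0.4522, 0.197, 0.0888]
orientation: [2.221, 2.221, 0.002]
contact_force: [-0.2, -0.3, -3.7]
grip_width: 0.0285
grip_force: 62.7
```

Emit:
jog_arm(
  plan="0 0 0 0 0 0;0 0 0 0 0 0;0 0 0 0 0 0;0 0 0 0 0 0;0 0 -0.05 0 0 0;0 0 -0.2 0 0 0;0 0 -0.35 0 0 0;0 0 -0.35 0 0 0",
  jaw=60,
)

```text
time: 7.72
tool_pos: [0.4542, 0.1976, 0.1969]
orientation: [2.219, 2.219, 0.011]
contact_force: [-0.4, -0.1, -0.6]
grip_width: 0.0603
grip_force: 0.0
```

```bash
python3 - <<'E'
from h import *
st()
plan([(.4436,.0132,.19,90),(.4436,.0132,.10,90)])
E
```

```text
7.72 [0.4542 0.1976 0.1969] [-0.4 -0.1 -0.6] w 0.0603 f 0.0
t 7.72 at [0.4542 0.1976 0.1969] yaw 90.00 tilt 0.46 q6 1.85
  4x  -0.6148 -0.0356 0.0214 0.0024 -0.0007 -0
  2x  -0.6154 -0.0379 0.3213 0.0024 -0.0007 -0
--
```

Emit:
jog_arm(
  plan="-0.614 -0.036 0 0.002 0 0;-0.614 -0.036 0 0.002 0 0;-0.614 -0.036 0 0.002 0 0;-0.614 -0.036 0 0.002 0 0;-0.614 -0.036 0.2 0.002 0 0;-0.614 -0.036 0.32 0.002 0 0;-0.614 -0.036 0.32 0.002 0 0",
  jaw=70,
)

```text
time: 8.6
tool_pos: [0.437, 0.0139, 0.0942]
orientation: [-2.213, -2.215, 0.014]
contact_force: [-0.2, -0.0, 0.1]
grip_width: 0.0699
grip_force: 0.0
```

```bash
python3 - <<'E'
from h import *
plan([(.4436,.0132,.018,90)])
d=get_image("wrist");cv2.imwrite("pics/w5.png",d["img"][:,100:560])
import pickle;pickle.dump(d,open("w5.pkl","wb"))
E
```

```text
t 8.6 at [0.437  0.0139 0.0942] yaw 90.06 tilt 0.80 q6 1.46
  2x  -0.0026 0.0256 0.2536 -0.0044 -0.0004 0.0004
--
```

View pics/w5.png

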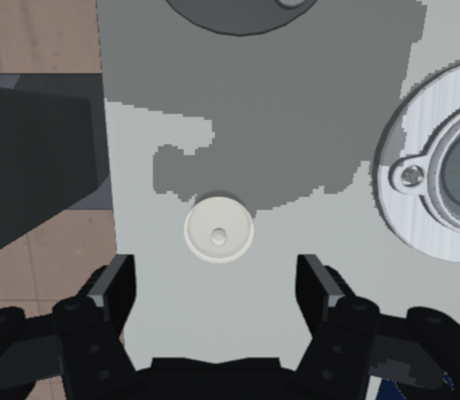

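```bash
python3 - <<'E'
from h import *
import pickle
d=pickle.load(open("w5.pkl","rb"))
print(atz(d,319,228.5,.04),atz(d,319,237,.046))
st()
plan([(*atz(d,319,228.5,.04)[:2],.018,90)])
E
```

```text
[0.43844818 0.01301892 0.04      ] [0.43847896 0.009703   0.046     ]
8.65 [0.439  0.0136 0.0961] [ 0.6 -0.2  0.2] w 0.0699 f 0.0
t 8.65 at [0.439  0.0136 0.0961] yaw 90.06 tilt 0.58 q6 1.46
  2x  -0.0021 0.0009 0.2604 -0.0032 -0.0002 0.0004
--
```

Emit:
jog_arm(
  plan="0 0 0.12 0 0 0;0 0 0.2 0 0 0;0 0 0.25 0 0 0;0 0 0.25 0 0 0;0 0 0.25 0 0 0",
)

```text
time: 9.28
tool_pos: [0.4418, 0.0127, 0.0236]
orientation: [-2.219, -2.22, 0.004]
contact_force: [-0.4, -0.0, 0.0]
grip_width: 0.07
grip_force: 0.0
```

```bash
python3 - <<'E'
from h import *
st()
plan([(.439,.0120,.018,90)])
E
```

```text
9.28 [0.4418 0.0127 0.0236] [-0.4 -0.   0. ] w 0.0700 f 0.0
t 9.28 at [0.4418 0.0127 0.0236] yaw 90.03 tilt 0.20 q6 1.46
  1x  -0.0023 -0.0092 0.0187 -0.0011 0.0001 0.0002
--
```

Emit:
jog_arm(
  plan="0 -0.009 0.018 0 0 0;0 -0.009 0.018 0 0 0;0 -0.009 0.018 0 0 0;0 -0.009 0.018 0 0 0;0 -0.009 0.018 0 0 0;0 -0.009 0.018 0 0 0",
  jaw=30,
  force=30,
)

```text
time: 10.02
tool_pos: [0.4376, 0.0126, 0.0172]
orientation: [-2.219, -2.218, 0.006]
contact_force: [-1.6, 0.4, 5.1]
grip_width: 0.0431
grip_force: 30.4
```

```bash
python3 - <<'E'
from h import *
st()
plan([(.44,.013,.15,90),(.5,.17,.17,90),(.591,.3255,.17,90),(.591,.3255,.10,90,4)])
E
```

```text
10.03 [0.4376 0.0126 0.0172] [-1.6  0.4  5.1] w 0.0431 f 30.4
t 10.03 at [0.4376 0.0126 0.0172] yaw 89.99 tilt 0.32 q6 1.46
  3x  0.0014 0.0053 -0.4429 -0.0018 0 -0
  4x  0.5248 0.2049 -0.5107 -0.0018 0 -0
  1x  1.043 0.5082 -0.5124 -0.0018 0 -0
--
  3x  0 0 0 0 0 0
  4x  0 0 0.2333 0 0 0
--
```

Emit:
jog_arm(
  plan="0 0 -0.2 0 0 0;0 0 -0.4 0 0 0;0 0 -0.58 0 0 0;0.5 0.2 -0.58 0 0 0;0.5 0.2 -0.58 0 0 0;0.5 0.2 -0.58 0 0 0;0.5 0.2 -0.58 0 0 0;0.5 0.2 -0.58 0 0 0",
)

```text
time: 11.02
tool_pos: [0.4978, 0.162, 0.1898]
orientation: [-2.218, -2.218, 0.009]
contact_force: [-0.0, -0.2, -0.8]
grip_width: 0.0431
grip_force: 31.2
```

Emit:
jog_arm(
  plan="0.53 0.306 0 0 0 0;0.53 0.306 0 0 0 0;0.53 0.306 0 0 0 0;0.53 0.306 0 0 0 0;0.53 0.306 0.2 0 0 0;0.53 0.306 0.35 0 0 0;0.53 0.306 0.35 0 0 0;0.53 0.306 0.35 0 0 0",
)

```text
time: 12.02
tool_pos: [0.5905, 0.3207, 0.087]
orientation: [-2.221, -2.217, 0.004]
contact_force: [0.1, 0.1, 0.0]
grip_width: 0.0429
grip_force: 31.2
```

```bash
python3 - <<'E'
from h import *
st()
plan([(.591,.3255,.05,90),(.591,.3255,.034,90,3)])
d=get_image("wrist");cv2.imwrite("pics/w6.png",d["img"][:,100:560])
E
```

```text
12.03 [0.5905 0.3207 0.087 ] [0.1 0.1 0. ] w 0.0429 f 31.2
t 12.03 at [0.5905 0.3207 0.087 ] yaw 89.91 tilt 0.25 q6 1.97
  1x  0.016 0.0022 0.1232 -0.0014 -0.0002 -0.0005
  3x  0.016 0.0024 0.1765 -0.0014 -0.0002 -0.0005
--
```

View pics/w6.png

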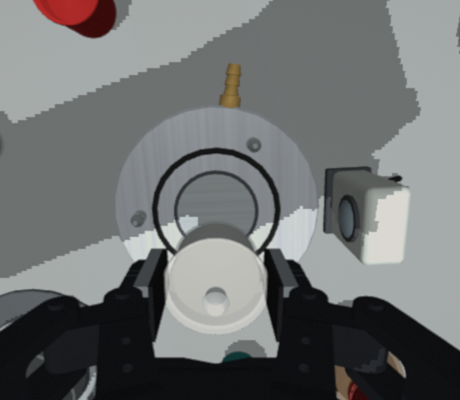

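The squat bottle is held upright over the lamp cell, studs at (138,218) and (254,145). I'll lower it to the base.

Emit:
jog_arm(
  plan="0.016 0 0.1 0 0 0;0.016 0 0.15 0 0 0;0.016 0 0.17 0 0 0;0.016 0 0.174 0 0 0;0.016 0 0.176 0 0 0;0.016 0 0.176 0 0 0",
)

```text
time: 12.82
tool_pos: [0.5897, 0.3264, 0.0332]
orientation: [-2.219, -2.219, 0.005]
contact_force: [-2.8, -1.2, 5.9]
grip_width: 0.0433
grip_force: 31.6
```

```bash
python3 - <<'E'
from h import *
st();plan([(.591,.3255,.034,90)])
E
```

```text
12.82 [0.5897 0.3264 0.0332] [-2.8 -1.2  5.9] w 0.0433 f 31.6
t 12.82 at [0.5897 0.3264 0.0332] yaw 89.99 tilt 0.30 q6 1.98
  1x  -0.0031 0.0044 -0.0026 -0.0016 -0.0001 -0
--
```

Emit:
jog_arm(
  plan="0 0 0 0 0 0;0 0 0 0 0 0;0 0 0 0 0 0;0 0 -0.15 0 0 0;0 0 -0.3 0 0 0;0 0 -0.5 0 0 0;0 0 -0.55 -0.0016 0 0;0 0 -0.55 -0.0016 0 0",
  jaw=64,
)

```text
time: 13.82
tool_pos: [0.5912, 0.3268, 0.1982]
orientation: [2.221, 2.221, 0.003]
contact_force: [-0.3, -0.1, -0.6]
grip_width: 0.0636
grip_force: 0.0
```

```bash
python3 - <<'E'
from h import *
st();plan([(.611,.0472,.20,90),(.611,.0472,.107,90,4)])
d=get_image("wrist");cv2.imwrite("pics/w7.png",d["img"][:,100:560])
import pickle;pickle.dump(d,open("w7.pkl","wb"))
E
```

```text
13.82 [0.5912 0.3268 0.1982] [-0.3 -0.1 -0.6] w 0.0636 f 0.0
t 13.82 at [0.5912 0.3268 0.1982] yaw 90.00 tilt 0.11 q6 1.98
  6x  -0.9319 0.066 -0.0071 0.0005 -0.0004 -0
  2x  -0.9323 0.0655 0.3029 0.0005 -0.0004 -0
--
  2x  0 0 0 0 0 0
--
```

View pics/w7.png

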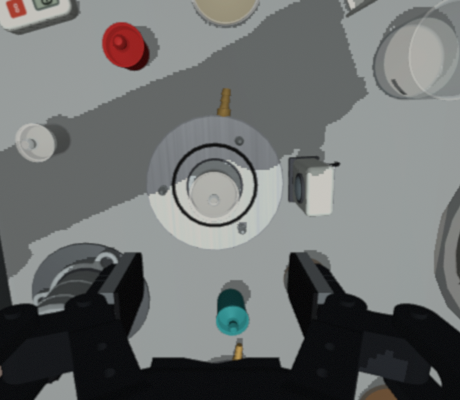

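The squat bottle stands centred, and all three studs show at (163,190), (239,141) and (242,228), so I can fix the lamp cell's pose. I'll move to the glass cover.

Emit:
jog_arm(
  plan="-0.932 0.066 0 0 0 0;-0.932 0.066 0 0 0 0;-0.932 0.066 0 0 0 0;-0.932 0.066 0 0 0 0;-0.932 0.066 0 0 0 0;-0.932 0.066 0 0 0 0;-0.932 0.066 0.15 0 0 0;-0.932 0.066 0.15 0 0 0",
)

```text
time: 14.88
tool_pos: [0.6055, 0.0479, 0.1467]
orientation: [-2.214, -2.216, 0.013]
contact_force: [-0.4, -0.2, -0.8]
grip_width: 0.0641
grip_force: 0.0
```

```bash
python3 - <<'E'
from h import *
import pickle
st();plan([(.611,.0475,.1015,90)])
d=pickle.load(open("w7.pkl","rb"))
q=np.array([atz(d,u,v,.031)[:2] for u,v in[(263,190),(339,141),(342,228)]])
c=q.mean(0);print(q,c,"base",atz(d,314,182,.016),[np.degrees(np.arctan2(*(p-c)[::-1])) for p in q],np.linalg.norm(q-c,axis=1))
E
```

```text
14.88 [0.6055 0.0479 0.1467] [-0.4 -0.2 -0.8] w 0.0641 f 0.0
t 14.88 at [0.6055 0.0479 0.1467] yaw 90.06 tilt 0.72 q6 1.54
  1x  -0.0015 0.0204 0.1504 -0.004 -0.0002 0.0003
--
[[0.54237431 0.32476286]
 [0.61292091 0.37007547]
 [0.61738749 0.28700146]] [0.59089424 0.32727993] base [0.59025845 0.32937467 0.016     ] [np.float64(-177.03032349716702), np.float64(62.765323742795054), np.float64(-56.66499253021121)] [0.04858517 0.04813141 0.04821045]
```

Emit:
jog_arm(
  plan="0 0.002 0.08 0 0 0;0 0.002 0.125 0 0 0;0 0.002 0.14 0 0 0;0 0.002 0.14 0 0 0;0 0.002 0.14 0 0 0",
)

```text
time: 15.5
tool_pos: [0.6112, 0.0468, 0.1108]
orientation: [2.221, 2.221, 0.0]
contact_force: [0.6, -0.5, 0.4]
grip_width: 0.0639
grip_force: 0.0
```

```bash
python3 - <<'E'
from h import *
st();plan([(.611,.0475,.1015,90)])
d=get_image("wrist");cv2.imwrite("pics/w8.png",cv2.resize(d["img"][120:,190:450],(650,700))[:600])
import pickle;pickle.dump(d,open("w8.pkl","wb"))
E
```

```text
15.5 [0.6112 0.0468 0.1108] [ 0.6 -0.5  0.4] w 0.0639 f 0.0
t 15.5 at [0.6112 0.0468 0.1108] yaw 90.00 tilt 0.01 q6 1.54
  1x  0.0023 -0.0007 0.0311 0.0001 0 -0
--
```

View pics/w8.png

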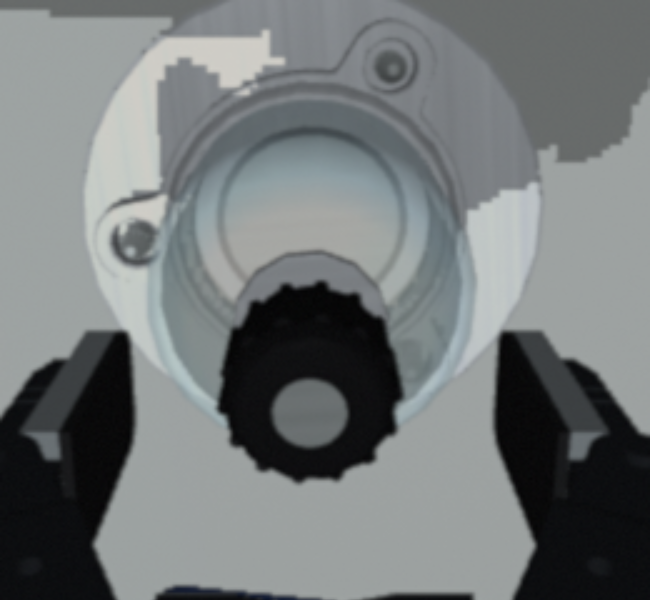

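The glass knob is centred between the pads, with studs at crop (135,242) and (392,66). I'll grip it and work out the yaw.

Emit:
jog_arm(
  plan="0 0 0.032 0 0 0;0 0 0.032 0 0 0;0 0 0.032 0 0 0;0 0 0.032 0 0 0;0 0 0.032 0 0 0;0 0 0.032 0 0 0;0 0 0.032 0 0 0",
  jaw=20,
  force=60,
)

```text
time: 16.42
tool_pos: [0.6106, 0.0467, 0.1003]
orientation: [-2.221, -2.221, 0.002]
contact_force: [0.6, -0.5, -4.3]
grip_width: 0.0285
grip_force: 59.3
```

```bash
python3 - <<'E'
from h import *
import pickle
d=pickle.load(open("w8.pkl","rb"))
for z in(.026,.031):
    a,c=atz(d,190+135/2.5-.3,120+242/2.5-.3,z),atz(d,190+392/2.5-.3,120+66/2.5-.3,z);w=c-a;L=np.hypot(*w[:2]);n=np.array([w[1],-w[0]])/L
    print(z,L,np.degrees(np.arctan2(w[1],w[0]))-30,((a+c)/2)[:2]+n*.025)
st()
s=read_state();p=s["tool_pos"]
plan([(p[0],p[1],.21,90,3),(p[0],p[1],.21,87.7,1),(.591,.3265,.21,87.7)])
E
```

```text
0.026 0.08656761402112274 4.5526101302159105 [0.61054919 0.04802622]
0.031 0.08466782831755584 4.552610130215896 [0.61087136 0.04904133]
16.43 [0.6106 0.0467 0.1003] [ 0.6 -0.5 -4.3] w 0.0285 f 59.3
t 16.43 at [0.6106 0.0467 0.1003] yaw 89.99 tilt 0.07 q6 1.54
  3x  -0 -0.0005 -0.3657 -0.0004 0 -0
  1x  -0 -0.0005 -0.3657 -0.0004 0 0.0127
  4x  0.9325 -0.0658 -0.3658 -0.0004 0 0.0127
--
  2x  0 0 0 0 0 0
--
```

Emit:
jog_arm(
  plan="0 0 -0.12 0 0 0;0 0 -0.3 0 0 0;0 0 -0.366 0 0 0.008;0.93 -0.065 -0.366 0 0 0.008;0.93 -0.065 -0.366 0 0 0.008;0.93 -0.065 -0.366 0 0 0.008;0.93 -0.065 -0.366 0 0 0.008;0.93 -0.065 -0.366 0 0 0.008",
)

```text
time: 17.42
tool_pos: [0.5902, 0.3294, 0.2098]
orientation: [-2.244, -2.196, 0.001]
contact_force: [0.5, -1.1, -3.8]
grip_width: 0.0284
grip_force: 60.1
```

Emit:
jog_arm(
  plan="0 0 0 0 0 0;0 0 0.06 0 0 0;0 0 0.13 0 0 0;0 0 0.14 0 0 0;0 0 0.14 0 0 0;0 0 0.14 0 0 0",
)

```text
time: 18.18
tool_pos: [0.592, 0.3257, 0.1694]
orientation: [-2.25, -2.193, -0.001]
contact_force: [0.8, -0.8, -3.6]
grip_width: 0.0285
grip_force: 60.0
```

```bash
python3 - <<'E'
from h import *
st();plan([(.591,.3253,.17,88.5),(.591,.3253,.13,88.5)])
d=get_image("wrist");cv2.imwrite("pics/w9.png",cv2.resize(d["img"][60:360,160:500],(680,600)))
import pickle;pickle.dump(d,open("w9.pkl","wb"))
E
```

```text
18.18 [0.592  0.3257 0.1694] [ 0.8 -0.8 -3.6] w 0.0285 f 60.0
t 18.18 at [0.592  0.3257 0.1694] yaw 88.53 tilt 0.05 q6 2.01
  1x  -0.0014 -0.0032 -0.0021 0.0002 -0.0002 0.0002
  1x  -0.0015 -0.0033 0.1312 0.0002 -0.0002 0.0002
--
```

View pics/w9.png

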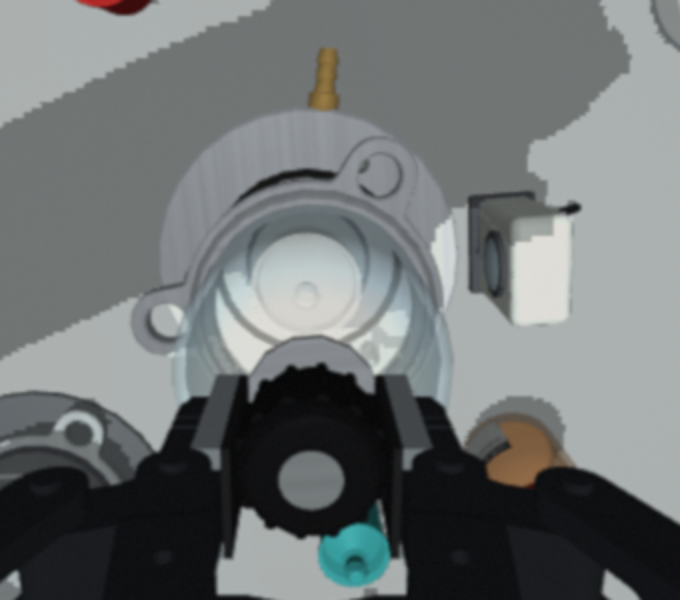

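The glass cover hangs level over the lamp cell, with holes at crop (381,175) and (165,320). I'll compare them with the stud positions. No picture views are left, so from here I check by numbers.

```bash
python3 - <<'E'
from h import *
import pickle
d=pickle.load(open("w9.pkl","rb"))
for z in(.085,.093):
    a,c=atz(d,160+165/2-.25,60+320/2-.25,z),atz(d,160+381/2-.25,60+175/2-.25,z);w=c-a;L=np.hypot(*w[:2]);n=np.array([w[1],-w[0]])/L
    print(z,L,np.degrees(np.arctan2(w[1],w[0]))-30,((a+c)/2)[:2]+n*.025,a,c)
E
```

```text
0.085 0.09033895834937368 2.6129792292501364 [0.59184089 0.3253819 ] [0.54031923 0.32209554 0.085     ] [0.61641447 0.37078477 0.085     ]
0.093 0.08716088861654335 2.612979229250179 [0.59237194 0.32704193] [0.54218877 0.324612   0.093     ] [0.61560703 0.37158837 0.093     ]
```

Emit:
jog_arm(
  plan="0 -0.003 0.06 0 0 -0.002;0 -0.003 0.12 0 0 -0.002;0 -0.003 0.15 0 0 -0.002;0 -0.003 0.16 0 0 -0.002;0 -0.003 0.19 0 0 -0.002;0 -0.003 0.2 0 0 -0.002;0 -0.003 0.2 0 0 -0.002",
)

```text
time: 19.1
tool_pos: [0.5901, 0.3257, 0.1079]
orientation: [-2.242, -2.2, 0.002]
contact_force: [-0.3, -0.3, -3.4]
grip_width: 0.0284
grip_force: 60.2
```

```bash
python3 - <<'E'
from h import *
st();plan([(.591,.3253,.1008,88.8)])
E
```

```text
19.1 [0.5901 0.3257 0.1079] [-0.3 -0.3 -3.4] w 0.0284 f 60.2
t 19.1 at [0.5901 0.3257 0.1079] yaw 88.91 tilt 0.10 q6 2.00
  1x  -0.0012 0.0032 0.0237 -0.0005 0.0001 0.0006
--
```

Below the stud tips with no contact force, so the holes have found the studs. Lowering on.

Emit:
jog_arm(
  plan="0 0.003 0.01 0 0 0;0 0.003 0.018 0 0 0;0 0.003 0.024 0 0 0;0 0.003 0.026 0 0 0;0 0.003 0.026 0 0 0",
)

```text
time: 19.73
tool_pos: [0.5911, 0.3257, 0.1002]
orientation: [-2.242, -2.2, 0.002]
contact_force: [0.2, -0.4, -3.6]
grip_width: 0.0285
grip_force: 60.2
```

```bash
python3 - <<'E'
from h import *
st();plan([])
E
```

```text
19.73 [0.5911 0.3257 0.1002] [ 0.2 -0.4 -3.6] w 0.0285 f 60.2
t 19.73 at [0.5911 0.3257 0.1002] yaw 88.91 tilt 0.08 q6 2.00
```

Emit:
jog_arm(
  plan="0 0 0.004 0 0 0;0 0 0.004 0 0 0;0 0 0.005 0 0 0",
)

```text
time: 20.1
tool_pos: [0.5915, 0.3259, 0.0995]
orientation: [-2.242, -2.2, -0.0]
contact_force: [-0.0, 0.7, 0.4]
grip_width: 0.0284
grip_force: 60.6
```

Emit:
jog_arm(
  plan="0 0 0.005 0 0 0;0 0 0.005 0 0 0;0 0 0.005 0 0 0;0 0 -0.03 0 0 0;0 0 -0.2 0 0 0;0 0 -0.34 0 0 -0.006;0 0 -0.34 0 0 -0.006;0 0 -0.34 0 0 -0.006",
  jaw=60,
)

```text
time: 21.1
tool_pos: [0.5913, 0.3258, 0.201]
orientation: [-2.221, -2.221, 0.001]
contact_force: [-0.6, 0.7, 0.0]
grip_width: 0.0601
grip_force: 0.0
```

```bash
python3 - <<'E'
from h import *
import pickle
st()
D={n:get_image(n) for n in("scene","side","wrist")};pickle.dump(D,open("d1.pkl","wb"))
# white slim-bottle blobs and black knob blobs
for n,d in D.items():
    g=d["img"].max(2); 
    for nm,m in(("black",(g<40)),):
        k,l,s,c=cv2.connectedComponentsWithStats(m.astype(np.uint8))
        print(n,nm,[(s[i].tolist(),c[i].round(1).tolist()) for i in range(1,k) if 30<s[i][4]<3000][:12])
for n in("scene","side"): print(n,"proj seated knob",proj(D[n],[[.591,.3258,.118],[.452,.197,.105]]).round(1).tolist())
plan([(.44,.371,.20,90),(.44,.371,.12,90,4)])
E
```

```text
21.1 [0.5913 0.3258 0.201 ] [-0.6  0.7  0. ] w 0.0601 f 0.0
scene black [([307, 0, 28, 7, 130], [320.7, 2.2]), ([359, 0, 150, 17, 873], [441.8, 6.9]), ([510, 0, 67, 48, 2170], [540.2, 24.9]), ([320, 10, 22, 5, 43], [331.4, 12.6]), ([111, 16, 18, 17, 210], [119.8, 23.5]), ([339, 36, 11, 30, 153], [344.1, 52.7]), ([523, 45, 96, 196, 2357], [563.8, 154.0]), ([456, 89, 9, 13, 55], [460.3, 95.2]), ([301, 95, 48, 68, 1420], [325.0, 128.1]), ([444, 105, 8, 10, 58], [447.6, 109.9]), ([470, 123, 31, 13, 185], [483.8, 129.3]), ([253, 125, 258, 275, 487], [360.7, 285.1])]
side black [([90, 0, 9, 15, 31], [95.3, 4.7]), ([134, 0, 92, 37, 1853], [182.5, 13.7]), ([128, 20, 12, 16, 146], [133.2, 27.1]), ([47, 36, 17, 19, 259], [55.0, 45.3]), ([0, 133, 7, 38, 85], [2.0, 152.4]), ([426, 393, 19, 7, 78], [434.7, 396.8])]
wrist black [([297, 190, 44, 47, 1205], [318.3, 211.6])]
scene proj seated knob [[323.8, 184.6], [391.1, 185.8]]
side proj seated knob [[301.2, 188.5], [356.0, 179.9]]
t 21.25 at [0.5903 0.3254 0.1991] yaw 89.99 tilt 0.25 q6 1.98
  3x  0.1521 -0.5011 -0.0011 -0.0013 0.0004 -0.0001
  4x  0.1524 -0.5 0.2656 -0.0013 0.0004 -0.0001
--
```

Emit:
jog_arm(
  plan="0.15 -0.5 0 0 0 0;0.15 -0.5 0 0 0 0;0.15 -0.5 0 0 0 0;0.15 -0.5 0.2 0 0 0;0.15 -0.5 0.265 0 0 0;0.15 -0.5 0.265 0 0 0;0.15 -0.5 0.265 0 0 0;0.15 -0.5 0.265 0 0 0",
)

```text
time: 22.25
tool_pos: [0.4423, 0.3713, 0.1228]
orientation: [-2.222, -2.221, -0.003]
contact_force: [-0.1, 0.1, 0.5]
grip_width: 0.0599
grip_force: 0.0
```

```bash
python3 - <<'E'
from h import *
import pickle
st()
D=pickle.load(open("d1.pkl","rb"));print("glass knob",atz(D["wrist"],318.3,211.6,.118), "now proj slim",)
d=get_image("wrist");pickle.dump(d,open("w10.pkl","wb"))
print(proj(d,[[.436,.37,.052],[.436,.37,.058]]).round(1).tolist())
g=cv2.cvtColor(d["img"],cv2.COLOR_BGR2GRAY);r=g[120:300,230:420]
c=cv2.HoughCircles(cv2.GaussianBlur(r,(3,3),0),cv2.HOUGH_GRADIENT,1,20,param1=80,param2=15,minRadius=18,maxRadius=45)
print(None if c is None else (c[0]+[230,120,0]).round(1).tolist())
np.set_printoptions(linewidth=250)
print(cv2.resize(r,None,fx=.2,fy=.2,interpolation=cv2.INTER_AREA))
E
```

```text
22.25 [0.4423 0.3713 0.1228] [-0.1  0.1  0.5] w 0.0599 f 0.0
glass knob [0.59213383 0.32720624 0.118     ] now proj slim
[[305.8, 220.9], [305.6, 223.8]]
[[304.5, 216.5, 22.8]]
[[123 121 121 ...  98  79  85]
 [121 121 121 ... 121 121 121]
 [121 121 121 ... 121 121 121]
 ...
 [ 12  12  12 ...  26  71  72]
 [ 12  11  12 ...  22  90 110]
 [ 12  12  12 ...  27 110  95]]
```

```bash
python3 - <<'E'
from h import *
import pickle
d=pickle.load(open("w10.pkl","rb"));p=atz(d,304.5,216.5,.052);print(p)
plan([(p[0],p[1]-.001,.06,90),(p[0],p[1]-.001,.030,90,4)])
E
```

```text
[0.43513706 0.37307006 0.052     ]
t 22.3 at [0.4422 0.3713 0.1228] yaw 89.98 tilt 0.09 q6 2.16
  2x  0.0022 -0.0238 0.2093 0.0003 -0.0004 -0.0001
  4x  0.0021 -0.0239 0.3093 0.0003 -0.0004 -0.0001
--
```

Emit:
jog_arm(
  plan="0.002 -0.024 0.1 0 0 0;0.002 -0.024 0.2 0 0 0;0.002 -0.024 0.29 0 0 0;0.002 -0.024 0.309 0 0 0;0.002 -0.024 0.309 0 0 0;0.002 -0.024 0.309 0 0 0",
)

```text
time: 23.05
tool_pos: [0.435, 0.3721, 0.0303]
orientation: [-2.221, -2.221, -0.003]
contact_force: [0.4, 0.1, 0.3]
grip_width: 0.06
grip_force: 0.0
```

Emit:
jog_arm(
  plan="0 0 0 0 0 0;0 0 0 0 0 0;0 0 0 0 0 0;0 0 0 0 0 0;0 0 0 0 0 0;0 0 0 0 0 0",
  jaw=20,
  force=30,
)

```text
time: 23.8
tool_pos: [0.4344, 0.3718, 0.0298]
orientation: [-2.221, -2.221, -0.001]
contact_force: [-0.8, -1.5, 5.0]
grip_width: 0.0311
grip_force: 29.5
```

```bash
python3 - <<'E'
from h import *
st();s=read_state();p=s["tool_pos"]
plan([(p[0],p[1],.20,90,4),(.46,.21,.21,90,4)])
plan([(.611,.0477,.20,90)])
E
```

```text
23.8 [0.4344 0.3718 0.0298] [-0.8 -1.5  5. ] w 0.0311 f 29.5
t 23.8 at [0.4344 0.3718 0.0298] yaw 90.00 tilt 0.06 q6 2.17
  4x  0.0006 0 -0.5673 0 -0.0003 -0
  4x  -0.5389 0.0855 -0.6011 0 -0.0003 -0
--
t 23.8 at [0.4344 0.3718 0.0298] yaw 90.00 tilt 0.06 q6 2.17
  8x  -1.08 0.5888 -0.5683 0 -0.0003 -0
--
```

Emit:
jog_arm(
  plan="0 0 -0.2 0 0 0;0 0 -0.4 0 0 0;0 0 -0.6 0 0 0;0 0 -0.633 0 0 0;-0.506 0.219 -0.633 0 0 0;-0.506 0.219 -0.633 0 0 0;-0.506 0.219 -0.633 0 0 0;-0.506 0.219 -0.633 0 0 0",
)

```text
time: 24.8
tool_pos: [0.5001, 0.2169, 0.2171]
orientation: [-2.226, -2.215, 0.005]
contact_force: [-0.2, 0.0, -0.2]
grip_width: 0.0311
grip_force: 30.3
```

Emit:
jog_arm(
  plan="-0.575 0.37 0 0 0 0;-0.575 0.37 0 0 0 0;-0.575 0.37 0 0 0 0;-0.575 0.37 0 0 0 0;-0.575 0.37 0.2 0 0 0;-0.575 0.37 0.4 0 0 0;-0.575 0.37 0.4 0 0 0;-0.575 0.37 0.4 0 0 0",
)

```text
time: 25.8
tool_pos: [0.6114, 0.048, 0.1003]
orientation: [2.22, 2.223, 0.001]
contact_force: [0.8, 0.1, 0.1]
grip_width: 0.0313
grip_force: 30.3
```

```bash
python3 - <<'E'
from h import *
st();plan([(.611,.0477,.047,90)])
d=get_image("wrist");import pickle;pickle.dump(d,open("w11.pkl","wb"))
# base-plate rim circle and expected stud pixels
q=np.array([[.6108+.05*np.cos(np.radians(a+4.8)),.048+.05*np.sin(np.radians(a+4.8)),.03] for a in(60,180)])
print(proj(d,q).round(1).tolist())
g=cv2.GaussianBlur(cv2.cvtColor(d["img"],cv2.COLOR_BGR2GRAY),(3,3),0)
for u,v in proj(d,q):
    u,v=int(u)-22,int(v)-22
    c=cv2.HoughCircles(cv2.resize(g[v:v+44,u:u+44],None,fx=4,fy=4,interpolation=cv2.INTER_CUBIC),cv2.HOUGH_GRADIENT,1,30,param1=60,param2=12,minRadius=12,maxRadius=36)
    print(None if c is None else (c[0]/4+[u,v,0]).round(1).tolist())
E
```

```text
25.8 [0.6114 0.048  0.1003] [0.8 0.1 0.1] w 0.0313 f 30.3
t 25.8 at [0.6114 0.048  0.1003] yaw 90.07 tilt 0.02 q6 1.54
  1x  -0.0011 -0.0013 0.1776 0.0001 -0 0.0004
--
[[348.5, 150.3], [239.5, 225.1]]
[[347.4, 151.9, 5.4], [339.9, 168.4, 3.1]]
[[244.4, 220.4, 7.2], [246.4, 205.6, 8.3], [252.6, 222.6, 3.7], [251.9, 212.1, 3.4]]
```

Emit:
jog_arm(
  plan="0 0 0.08 0 0 0;0 0 0.14 0 0 0;0 0 0.17 0 0 0;0 0 0.178 0 0 0;0 0 0.18 0 0 0;0 0 0.18 0 0 0",
)

```text
time: 26.6
tool_pos: [0.6117, 0.0471, 0.0459]
orientation: [2.221, 2.221, 0.001]
contact_force: [-0.4, 0.7, 3.5]
grip_width: 0.0313
grip_force: 30.6
```

```bash
python3 - <<'E'
from h import *
st();plan([(.611,.0477,.0458,90)])
E
```

```text
26.6 [0.6117 0.0471 0.0459] [-0.4  0.7  3.5] w 0.0313 f 30.6
t 26.6 at [0.6117 0.0471 0.0459] yaw 90.00 tilt 0.07 q6 1.54
  1x  0.0021 -0.0023 0.0003 0.0004 0 -0
--
```

Contact at the expected height. Releasing and rising.

Emit:
jog_arm(
  plan="0 0 0 0 0 0;0 0 0 0 0 0;0 0 0 0 0 0;0 0 -0.1 0 0 0;0 0 -0.3 0 0 0;0 0 -0.5 0 0 0;0 0 -0.5 0 0 0;0 0 -0.5 0 0 0",
  jaw=60,
)

```text
time: 27.6
tool_pos: [0.6107, 0.047, 0.1943]
orientation: [-2.221, -2.221, 0.001]
contact_force: [-0.7, -0.4, -0.6]
grip_width: 0.0601
grip_force: 0.0
```

```bash
python3 - <<'E'
from h import *
st();d=get_image("wrist");import pickle;pickle.dump(d,open("w12.pkl","wb"))
g=cv2.GaussianBlur(cv2.cvtColor(d["img"],cv2.COLOR_BGR2GRAY),(3,3),0)
q=np.array([[.6108+.05*np.cos(np.radians(a+4.8)),.048+.05*np.sin(np.radians(a+4.8)),.03] for a in(60,180,300)])
def circ(u,v,w,r0,r1,k=4,p2=12):
    u,v=int(u)-w,int(v)-w
    c=cv2.HoughCircles(cv2.resize(g[v:v+2*w,u:u+2*w],None,fx=k,fy=k,interpolation=cv2.INTER_CUBIC),cv2.HOUGH_GRADIENT,1,30,param1=60,param2=p2,minRadius=r0*k,maxRadius=r1*k)
    return None if c is None else (c[0]/k+[u,v,0]).round(1).tolist()
for u,v in proj(d,q): print(round(u,1),round(v,1),circ(u,v,16,3,8))
b=proj(d,[[.6108,.048,.016]])[0]; print("base",b,circ(*b,90,55,80,1,20)); 
b=proj(d,[[.6108,.048,.070]])[0]; print("slim lid",b,circ(*b,35,12,28,2,15))
plan([(.452,.197,.20,90),(.452,.197,.13,90,5)])
E
```

```text
27.6 [0.6107 0.047  0.1943] [-0.7 -0.4 -0.6] w 0.0601 f 0.0
339.5 137.7 [[339.4, 138.6, 4.2], [325.1, 148.6, 6.3]]
262.2 191.7 [[263.9, 189.9, 5.7]]
345.3 229.1 [[344.9, 228.9, 4.3], [348.1, 217.1, 3.5]]
base [315.64440622 184.23069536] [[313.5, 181.5, 66.9]]
slim lid [315.6664192  197.81554132] [[317.2, 184.2, 27.7], [308.8, 197.8, 27.7], [324.2, 198.2, 26.0]]
t 27.65 at [0.6099 0.0471 0.1931] yaw 89.99 tilt 0.20 q6 1.54
  5x  0.4998 -0.5263 -0.0211 -0.0011 0 -0
  3x  0.4998 -0.5255 0.2122 -0.0011 0 -0
--
  2x  0 0 0 0 0 0
--
```

Emit:
jog_arm(
  plan="0.498 -0.526 -0.02 0 0 0;0.498 -0.526 -0.02 0 0 0;0.498 -0.526 -0.02 0 0 0;0.498 -0.526 -0.02 0 0 0;0.498 -0.526 0.1 0 0 0;0.498 -0.526 0.24 0 0 0;0.498 -0.526 0.24 0 0 0;0.498 -0.526 0.24 0 0 0",
)

```text
time: 28.65
tool_pos: [0.4526, 0.1963, 0.1228]
orientation: [-2.221, -2.22, 0.003]
contact_force: [0.3, -0.3, -0.2]
grip_width: 0.0598
grip_force: 0.0
```

```bash
python3 - <<'E'
from h import *
import pickle
st();d=pickle.load(open("w12.pkl","rb"))
q=np.array([atz(d,u,v,.031)[:2] for u,v in[(263.9,189.9),(339.4,138.6),(344.9,228.9)]])
c=q.mean(0);print(c,[np.degrees(np.arctan2(*(p-c)[::-1])) for p in q],np.linalg.norm(q-c,axis=1))
d=get_image("wrist");pickle.dump(d,open("w13.pkl","wb"))
g=d["img"].max(2);k,l,s,cc=cv2.connectedComponentsWithStats((g<40).astype(np.uint8));
print("pred knob",proj(d,[[.452,.197,.105]]).round(1),[(s[i].tolist(),cc[i].round(1).tolist()) for i in range(1,k) if 300<s[i][4]<6000])
plan([(.452,.197,.0876,90)])
E
```

```text
28.65 [0.4526 0.1963 0.1228] [ 0.3 -0.3 -0.2] w 0.0598 f 0.0
[0.61118637 0.04861186] [np.float64(-176.63939524249605), np.float64(64.71873236886555), np.float64(-56.07559518806319)] [0.04848185 0.04859771 0.04953288]
pred knob [[314.4 249. ]] [([286, 217, 61, 66, 2409], [316.6, 247.0])]
t 28.7 at [0.4535 0.1965 0.1236] yaw 89.98 tilt 0.02 q6 1.85
  1x  0.0015 -0.0051 0.1202 -0.0001 -0.0001 -0.0001
--
```

Emit:
jog_arm(
  plan="0.001 -0.003 0.06 0 0 0;0.001 -0.003 0.11 0 0 0;0.001 -0.003 0.118 0 0 0;0.001 -0.003 0.118 0 0 0",
)

```text
time: 29.2
tool_pos: [0.4521, 0.1968, 0.0876]
orientation: [-2.221, -2.221, 0.001]
contact_force: [0.3, -0.2, -0.2]
grip_width: 0.06
grip_force: 0.0
```

Emit:
jog_arm(
  plan="0 0 0 0 0 0;0 0 0 0 0 0;0 0 0 0 0 0;0 0 0 0 0 0;0 0 0 0 0 0;0 0 0 0 0 0",
  jaw=20,
  force=60,
)

```text
time: 29.95
tool_pos: [0.4529, 0.1969, 0.0879]
orientation: [2.221, 2.221, 0.001]
contact_force: [1.9, 0.3, 5.4]
grip_width: 0.029
grip_force: 59.6
```

```bash
python3 - <<'E'
from h import *
st();s=read_state();p=s["tool_pos"]
plan([(p[0],p[1],.21,91,3),(.6108,.0475,.21,91,5)])
E
```

```text
29.95 [0.4529 0.1969 0.0879] [1.9 0.3 5.4] w 0.0290 f 59.6
t 29.95 at [0.4529 0.1969 0.0879] yaw 89.99 tilt 0.04 q6 1.85
  3x  0.0001 0.0003 -0.4068 0.0002 -0.0001 -0.0056
  5x  -0.4979 0.5268 -0.4066 0.0002 -0.0001 -0.0056
--
```

Emit:
jog_arm(
  plan="0 0 -0.15 0 0 0;0 0 -0.32 0 0 0;0 0 -0.407 0 0 -0.0056;-0.499 0.527 -0.407 0 0 -0.0056;-0.499 0.527 -0.407 0 0 -0.0056;-0.499 0.527 -0.407 0 0 -0.0056;-0.499 0.527 -0.407 0 0 -0.0056;-0.499 0.527 -0.407 0 0 -0.0056",
)

```text
time: 30.95
tool_pos: [0.6101, 0.0451, 0.2066]
orientation: [-2.203, -2.235, 0.006]
contact_force: [-1.1, 0.3, -4.4]
grip_width: 0.0284
grip_force: 61.2
```

Emit:
jog_arm(
  plan="0 0 0.06 0 0 0;0 0 0.12 0 0 0;0 0 0.18 0 0 0;0 0 0.22 0 0 0;0 0 0.22 0 0 0;0 0 0.22 0 0 0",
)

```text
time: 31.7
tool_pos: [0.6101, 0.0473, 0.1437]
orientation: [-2.201, -2.241, 0.001]
contact_force: [0.7, 0.2, -3.0]
grip_width: 0.0284
grip_force: 61.1
```

```bash
python3 - <<'E'
from h import *
st();plan([(.611,.0472,.12,91),(.611,.0472,.107,91)])
import pickle;d=get_image("wrist");pickle.dump(d,open("w14.pkl","wb"))
z=read_state()["tool_pos"][2]-.1009+.024
g=cv2.GaussianBlur(cv2.cvtColor(d["img"],cv2.COLOR_BGR2GRAY),(3,3),0)
q=np.array([[.611+.05*np.cos(np.radians(a+4.)),.0485+.05*np.sin(np.radians(a+4.)),z] for a in(60,180)])
out=[]
for u,v in proj(d,q):
    u0,v0,w=int(u)-26,int(v)-26,26
    c=cv2.HoughCircles(cv2.resize(g[v0:v0+52,u0:u0+52],None,fx=4,fy=4,interpolation=cv2.INTER_CUBIC),cv2.HOUGH_GRADIENT,1,30,param1=60,param2=14,minRadius=28,maxRadius=80)
    print(round(u,1),round(v,1),None if c is None else (c[0]/4+[u0,v0,0]).round(1).tolist())
E
```

```text
31.7 [0.6101 0.0473 0.1437] [ 0.7  0.2 -3. ] w 0.0284 f 61.1
t 31.7 at [0.6101 0.0473 0.1437] yaw 91.02 tilt 0.04 q6 1.53
  1x  -0.0004 0.003 0.0791 -0.0002 -0 0.0001
  1x  -0.0004 0.003 0.1224 -0.0002 -0 0.0001
--
352.2 148.4 [[349.6, 148.9, 10.9]]
243.5 218.3 [[248.9, 215.9, 16.5], [240.4, 220.1, 7.9], [241.4, 211.4, 10.9], [263.9, 208.9, 9.6]]
```

Emit:
jog_arm(
  plan="0 0.004 0.04 0 0 0;0 0.004 0.08 0 0 0;0 0.004 0.095 0 0 0;0 0.004 0.11 0 0 0;0 0.004 0.118 0 0 0;0 0.004 0.118 0 0 0",
)

```text
time: 32.5
tool_pos: [0.6112, 0.0471, 0.1078]
orientation: [-2.201, -2.24, 0.002]
contact_force: [-0.3, 0.5, -3.8]
grip_width: 0.0281
grip_force: 61.3
```

```bash
python3 - <<'E'
from h import *
st();print(read_state()["moment"].round(2));plan([(.611,.0472,.100,91)])
E
```

```text
32.5 [0.6112 0.0471 0.1078] [-0.3  0.5 -3.8] w 0.0281 f 61.3
[-0.02 -0.01 -0.03]
t 32.5 at [0.6112 0.0471 0.1078] yaw 91.00 tilt 0.07 q6 1.53
  1x  0.0005 -0.0006 0.0259 -0.0004 0 0
--
```

No contact below the tips, so it is on the studs. Seating it.

Emit:
jog_arm(
  plan="0 0 0.01 0 0 0;0 0 0.018 0 0 0;0 0 0.024 0 0 0;0 0 0.026 0 0 0;0 0 0.028 0 0 0;0 0 0.028 0 0 0",
)

```text
time: 33.25
tool_pos: [0.6115, 0.0471, 0.1009]
orientation: [2.202, 2.241, -0.0]
contact_force: [-2.7, -0.2, 6.1]
grip_width: 0.0278
grip_force: 62.2
```

```bash
python3 - <<'E'
from h import *
st();plan([])
E
```

```text
33.25 [0.6115 0.0471 0.1009] [-2.7 -0.2  6.1] w 0.0278 f 62.2
t 33.25 at [0.6115 0.0471 0.1009] yaw 91.01 tilt 0.01 q6 1.53
```

Emit:
jog_arm(
  plan="0 0 0 0 0 0;0 0 0 0 0 0;0 0 0 0 0 0;0 0 -0.03 0 0 0;0 0 -0.2 0 0 0;0 0 -0.35 0 0 0;0 0 -0.35 0 0 0;0 0 -0.35 0 0 0",
  jaw=60,
)

```text
time: 34.25
tool_pos: [0.6114, 0.0471, 0.2044]
orientation: [-2.201, -2.24, 0.001]
contact_force: [-0.2, 0.2, -0.3]
grip_width: 0.0601
grip_force: 0.0
```

Emit:
jog_arm(
  plan="0.2 -0.55 0 0 0 0;0.2 -0.55 0 0 0 0;0.2 -0.55 0 0 0 0;0.2 -0.55 0 0 0 0;0.2 -0.55 0 0 0 0;0.2 -0.55 0 0 0 0",
)

```text
time: 35.0
tool_pos: [0.4465, 0.1039, 0.2043]
orientation: [-2.202, -2.24, 0.001]
contact_force: [-0.6, 0.7, -0.2]
grip_width: 0.0599
grip_force: 0.0
```

```bash
python3 - <<'E'
from h import *
st()
import pickle
D0=pickle.load(open("d0.pkl","rb"))
# knob template match against the first pictures: compare seated knob pixels, and amber unchanged
for n,ks in(("scene",[(323.9,184.1),(374.6,138.1)]),("side",[(301,188),(315,152.8)])):
    d=get_image(n);im=d["img"]
    for u,v in ks:
        u,v=int(u),int(v);t=D0[n]["img"][v-7:v+8,u-7:u+8]
        r=cv2.matchTemplate(im[v-17:v+18,u-17:u+18],t,cv2.TM_CCOEFF_NORMED);_,m,_,p=cv2.minMaxLoc(r)
        print(n,(u,v),"shift",p[0]-10,p[1]-10,"score %.2f"%m)
E
```

```text
35.0 [0.4465 0.1039 0.2043] [-0.6  0.7 -0.2] w 0.0599 f 0.0
scene (323, 184) shift -1 0 score 0.92
scene (374, 138) shift 0 0 score 0.97
side (301, 188) shift 0 0 score 0.88
side (315, 152) shift 0 -1 score 0.81
```

```bash
python3 -c "
from rig import *
print(close_job())"
```

```text
the job is handed in; nothing more can be done
None
```

The covers are swapped and the job is handed in at about 35 s: glass cover with the squat bottle on the lamp cell, steel cover with the slim bottle on the plain cell, and the amber bottle not touched. Contact heights and a final image comparison agreed with both covers seated (to about 1 pixel, roughly 3 mm), but I had no picture views left to look at the end state, and the hand-in returned no verdict.

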